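# Prop up the heat screen of a brazing hearth on its kickstand and hold it

## Task

The heat screen of the brazing hearth is leaning forward against its firebrick, with the yellow kickstand folded up across its back. With the screen still leaning there, flip the kickstand down past its dead centre until it snaps onto its stop; then take the screen by its bare top bar and ease it back upright until you feel the kickstand's rubber foot come to bear on the steel heel plate behind. The screen is front-heavy and would tip forward again, so finish while holding it there by the bar, the foot kept lightly pressed on the plate, and leave the pot, the jar and the brass bands undisturbed.

Things in the scene. Friction and masses are not known exactly. Their poses are not given: they have to be found in the camera images.
- hearth: brazing hearth fixed to the bench: dark steel tray 245 x 300 x 30 mm with two pale firebricks. Origin on the bench top under the middle of the screen's hinge line; x to the back (away from the robot at yaw 0), y along the hinge line, z up. Tray at x = -257 to -12 mm; standing brick (230 mm long, top at 122 mm) at x = -131 to -67; flat brick (top at 72 mm) at x = -249 to -135. Behind the hinge line only the flat heel plate.
- heel_plate: bare steel strip, 180 x 130 mm and 4 mm thick, flat on the bench behind the hearth, fixed to it, on which the kickstand's foot comes to stand; origin at the centre of its underside, axes like the hearth's.
- hinge (a point): middle of the heat screen's hinge line, 34 mm above the bench; the line runs along the hearth's y, between two steel ears at y = +-148 mm, 50 mm high.
- screen (a joint): lean of the heat screen about the hinge line, rad: 0 = square to the bench, positive = forward (to -x of the hearth), 0.34 = resting on the standing brick (the start), -0.15 = hind limit. About 1 kg, swings freely, tips forward by itself. With the kickstand down its foot meets the heel plate at a lean between -0.02 and 0.05: the screw foot is set differently every time, so feel for it.
- top_bar (a point): middle of the screen's bare green top bar: round tube 14 mm thick, 236 mm straight, parallel to the hinge line and 235 mm from it. Below it 43 mm are open down to the plate and lining. z of this frame points up along the screen, x backwards square to the screen, y along the bar. The frame's side tubes stand at y = +-130 mm.
- lining (a point): centre of the front face of the screen's pale lining (250 mm wide, 24 mm thick, on a steel back plate): 34 mm ahead of the plane of the green tubes, 100 mm from the hinge line. Plate and lining reach from 15 to 185 mm above the hinge line; the plate's back is 7 mm ahead of the tubes' plane.
- leg (a joint): kickstand angle about its hub, rad: 0 = stowed across the screen's back (the start), 1.85 = down on its stop. A coil spring across the hub holds it at either end; dead centre lies at about 0.85, and from about 1.0 on it snaps down by itself. 1 to 3 N across the leg near its foot move it.
- leg_hub (a point): centre of the kickstand's hub (dark drum 34 mm across, 22 mm thick) behind the screen: in axes like top_bar's, 46 mm behind the tubes' plane, at y = -75 mm, 115 mm up from the hinge line. The yellow leg, a round bar 14 mm thick, runs straight from here to the foot. These axes turn with the leg; at leg = 0 they are parallel to top_bar's.
- foot: black rubber ball, 24 mm, at the kickstand's end; origin at its centre, 160 to 170 mm from the hub (firm screw, setting unknown). Stowed, hub to foot points along +y of the screen, 8 deg upward. It turns in a plane that holds y and the direction 'down along the screen, tilted 33 deg backwards'; on the stop it points that way, 8 deg past it to -y, and hangs about 45 mm clear while the screen leans.
- pot: empty steel pickling pot, 160 mm across, 75 mm high, with two side lugs to 123 mm from its middle; origin at the centre of its underside. Bystander.
- flux_jar: small amber flux jar with white cap, 56 mm across, 75 mm high; origin at the centre of its underside. Bystander.
- brass_band: brass band ring lying on the bench, 60 mm across, 22 mm high; origin at the centre of its underside. Bystander.
- workpiece: brass band ring on the flat firebrick of the hearth, 56 mm across, 20 mm high; origin at the centre of its underside. Bystander.

How it is judged:
By the outcome, as a careful person would: the job done as asked, in the order asked, and still so for the second after the job is handed in, while the arm keeps its last pose, push and grip.
It also fails if it takes over 64 s, if anything falls off the work surface, if the arm or the gripper's body presses on something with over 40 N, if the wrist force passes 120 N, or if a joint passes its speed limit or range.

## Robot

A 6-joint arm with a two-finger parallel gripper is mounted at the origin on the work surface. World frame = base frame: x ahead of the robot, y to its left, z up, the work surface at z = 0. Lengths are in m, angles in degrees, forces in N, time in s.
With the tool pointing down it reaches from about 0.375 to 0.9 m from the base axis. Payload 3.1 kg.
Tool frame: the origin (TCP) lies at the very end of the fingers, on their centre line; the grasp point (between the pads) lies 19 mm behind it; z points along the fingers, y is the line along which they close (so a half turn about z gives the same grasp; the last joint's range is limited). The gripper opens to 87 mm and grips with 3 to 60 N. Pads are 19 mm wide; open, the fingers measure 117 mm over their backs; the gripper's body (75 mm by 190 mm) begins 51 mm behind the grasp point.
Start: joints at [-84.597, 30.224, 82.088, -0, 67.689, -10.227], TCP at [0.168, -0.602, 0.223] pointing down, gripper open.
Joint ranges: [-176.69, 176.69], [-43.24, 126.21], [12.49, 139.97], [-82, 262], [0, 151.66], [-163.58, 163.58]. Speed limits (degrees/s): [159.86, 159.86, 180, 180, 180, 180].

## Interface

Orientations are given as a 3x3 rotation matrix whose columns are the frame's x, y, z axes.
In Python, from rig import bot gives the robot as it stands.
- The arm moves only by the tool move_arm, never from a script. Its argument "increments" is a list of rows, each an object with "xyz": the shift along the tool's x, y, z in mm, a list of three; "roll": the turn about the tool's z in rad; "grip": the opening in per cent of the stroke, from 0 (shut) to 100 (fully open). A call has 1 to 5 rows; each row shifts and turns the commanded pose from where the row before left it, along the tool's axes as they then stand; what a row does not reach is not made up. A row lasts 1/12 s, in which the tool goes at most 41.7 mm and 7.16 degrees, less where a joint would pass 70% of its speed; a pose out of reach is approached as far as the arm can. A call is refused whole if a number of a shift passes 41.7 or a number of a turn 0.125, either way. A call with a gripper value outside its range is refused whole. The fingers move at their own pace and stop on an object; the grip force is fixed at half the most. Time passes only in rows, so rows that do not move let the fingers close. It gives the time, the measured TCP pose, the force, the opening and the grip force at its end, in the units of the state.
- bot.read_state(): the state, without advancing time (a new reading comes with each control period).
- bot.capture(name): name is "scene" or "top"; returns (picture, depth): 400x640x3 uint8, red, green, blue; 400x640 float32, m along the optical axis (not along the pixel's ray), 0 where there is no reading.
- bot.camera_model(name): a dict with "intrinsics" (3x3 intrinsics, pixels), "rvec" (rotation vector, rad) and "tvec" (3), from world to camera coordinates, as OpenCV has them. Camera axes: x right, y down, z forward; pixel columns grow to the right and rows downward; lengths in m; the calibration is good to about 2 mm. A picture is of the moment at which its call begins. camera_model takes no time and is no camera call.
- bot.hand_in(): hands the job in; it is judged then, once.
Trained networks look in the newest picture that a camera, given by its name, has taken for a name from the list of things; names that differ only in an ending like _2 or _b are one class to them, and where a whole thing is asked for, a point or a joint stands for the part that bears it (a point fixed in the world has none). Each returns a list of dicts, best first, with "conf" (0 to 1); they miss things now and then, are a little off and sometimes report something else, mostly with a low value. They report only what shows in the picture. A call takes as long as a camera call.
- bot.spot_in(label, camera): "at" ([x, y, z] in m, in the coordinates of the camera as it stood for that picture, good to about 4 mm: the middle of the surface that is visible of it).
- bot.trace(label, camera): "mask" (400x640 bool, what is visible of it).
The state is a dict: "time_s": time; "joint_positions": joint angles; "qvel": joint speeds; "tau": joint torques, N m; "position": TCP position; "tcp_rot": TCP orientation; "force": force on the tool from outside, world axes, zero at the start; "moment": the same for the moment, N m; "opening": opening from 0.0 (shut) to 1.0 (fully open); "grasp_force": force on a finger pad.
Only numpy, scipy, OpenCV 4.12 (cv2) and the standard library are available. Lean on these libraries where they do the work, as an engineer would, in place of code of your own. Each camera call takes 0.05 s, during which the arm holds its last target. There are 200 camera calls.

## Working session

There is one attempt and no reset: what is moved stays moved. The work goes in short steps, Python scripts to look and compute and a tool call to move; the robot and the scene stay as the last step left them, time stands still between calls to the robot, and variables do not carry over. Pictures are saved under pics/ and viewed, at most 10 in all, crops included, and the job is handed in when it is done.

Besides the shell and the picture viewer there is one more tool, called as a command line: name --argument value ..., lists and objects as JSON in quotes. move_arm: Moves the arm, as the interface text tells. Its arguments: {"type":"object","properties":{"increments":{"type":"array"}},"required":["increments"]}

```bash
mkdir -p pics; ls; python3 - <<'E'
from rig import bot
import cv2,numpy as np
for c in("scene","top"):
    p,d=bot.capture(c); cv2.imwrite(f"pics/{c}0.png",p[...,::-1]); np.save(f"pics/{c}d.npy",d)
    m=bot.camera_model(c); R=cv2.Rodrigues(np.array(m["rvec"]))[0]; t=np.array(m["tvec"]).ravel()
    print(c,"cam at",(-R.T@t).round(3))
    for l in("hearth","heel_plate","top_bar","lining","leg_hub","foot","leg","pot","flux_jar","brass_band"):
        try: print(l,[(round(o["conf"],2),(R.T@(np.array(o["at"])-t)).round(3).tolist()) for o in bot.spot_in(l,c)[:2]])
        except Exception as e: print(l,e)
s=bot.read_state(); print(s["tcp_rot"],s["position"],s["opening"],s["time_s"])
E
```

```text
pics
scene cam at [0.948 0.654 0.795]
hearth [(0.92, [0.499, 0.134, 0.073]), (0.52, [0.537, 0.073, 0.172])]
heel_plate [(0.69, [0.502, 0.098, 0.163]), (0.66, [0.594, -0.048, 0.006])]
top_bar [(0.97, [0.507, 0.1, 0.164])]
lining [(0.59, [0.503, 0.098, 0.167])]
leg_hub [(0.59, [0.592, -0.051, 0.007]), (0.58, [0.542, 0.072, 0.172])]
foot [(0.62, [0.553, 0.153, 0.179])]
leg [(0.59, [0.537, 0.075, 0.171])]
pot [(0.87, [0.53, 0.373, 0.021])]
flux_jar [(0.96, [0.519, -0.203, 0.052]), (0.56, [0.498, 0.131, 0.07])]
brass_band [(0.26, [0.553, 0.153, 0.178])]
top cam at [0.369 0.035 1.145]
hearth [(0.68, [0.435, 0.067, 0.075])]
heel_plate [(0.61, [0.603, -0.062, 0.003])]
top_bar [(0.65, [0.547, 0.145, 0.18]), (0.63, [0.494, 0.069, 0.171])]
lining [(0.79, [0.487, 0.065, 0.177])]
leg_hub [(0.78, [0.531, 0.057, 0.169]), (0.67, [0.603, -0.062, 0.001])]
foot [(0.63, [0.544, 0.146, 0.181])]
leg [(0.59, [0.534, 0.057, 0.17])]
pot [(0.71, [0.546, 0.395, -0.002])]
flux_jar [(0.85, [0.505, -0.21, 0.074]), (0.54, [0.443, 0.061, 0.073])]
brass_band []
[[ 9.63023535e-01  2.69417279e-01  2.02837200e-06]
 [ 2.69417279e-01 -9.63023535e-01 -1.72992507e-05]
 [-2.70734708e-06  1.72060640e-05 -1.00000000e+00]] [ 0.16840941 -0.60186218  0.22257467] 1.000720036157639 1.1
```

View pics/scene0.png

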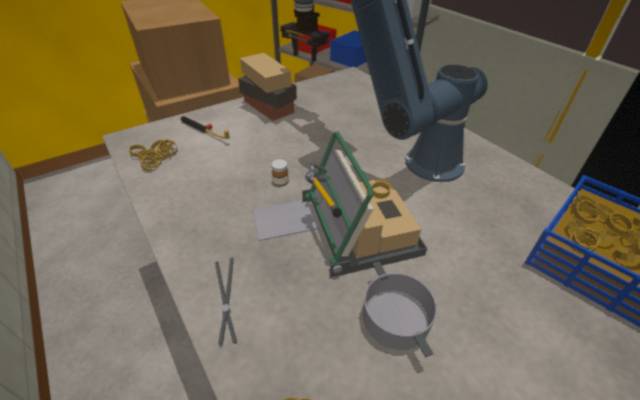

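View pics/top0.png

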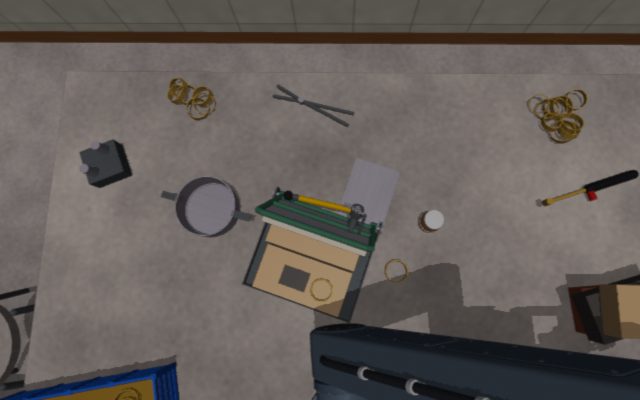

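The scene view shows the green screen with the yellow leg from about (312,178) to its foot at (337,212), and the jar at (280,172). In the top view the hinge line runs from (258,210) to (378,240), so the hearth yaw is about -15°, with the pot at (208,207). Next I fit the hearth pose.

```bash
cat > h.py <<'E'
from rig import bot
import cv2,numpy as np
from scipy.optimize import least_squares
def cloud(c,p,d):
    m=bot.camera_model(c); R=cv2.Rodrigues(np.array(m["rvec"]))[0]; t=np.array(m["tvec"]).ravel(); K=np.array(m["intrinsics"])
    v,u=np.nonzero(d>0); z=d[v,u]
    P=np.c_[(u-K[0,2])/K[0,0]*z,(v-K[1,2])/K[1,1]*z,z]
    hsv=cv2.cvtColor(p,cv2.COLOR_RGB2HSV)[v,u].astype(int)
    return (P-t)@R,hsv
def clouds(names=("scene","top")):
    out=[cloud(c,*bot.capture(c)) for c in names]
    return np.vstack([o[0] for o in out]),np.vstack([o[1] for o in out])
def seg(P,a,b):
    ab=b-a; s=np.clip((P-a)@ab/(ab@ab),0,1); return np.linalg.norm(P-a-s[:,None]*ab,axis=1)
D=np.radians
def screenpt(v,y,u,q): # -> hearth
    return np.array([v*np.cos(q)-u*np.sin(q),y,.034+u*np.cos(q)+v*np.sin(q)])
def legpt(r,th,q):
    a=D(8)-th; s=np.sin(a)*r
    return screenpt(.046-s*np.sin(D(33)),-.075+r*np.cos(a),.115+s*np.cos(D(33)),q)
def RH(x): c,s=np.cos(x[2]),np.sin(x[2]); return np.array([[c,-s,0],[s,c,0],[0,0,1]])
def toW(h,x): return RH(x)@h+[x[0],x[1],0]
def toH(P,x): return (P-[x[0],x[1],0])@RH(x)
def sel(P,H):
    box=(abs(P[:,0]-.5)<.2)&(abs(P[:,1]-.06)<.25)&(P[:,2]>.06)&(P[:,2]<.3)
    return P[box&(H[:,0]>60)&(H[:,0]<95)&(H[:,1]>90)],P[box&(H[:,0]>20)&(H[:,0]<30)&(H[:,1]>190)&(H[:,2]>110)]
E
python3 - <<'E'
from h import *
P,H=clouds(); g,yl=sel(P,H); print(len(g),len(yl))
def res(x):
    q=x[3]; G=toH(g,x);Y=toH(yl,x)
    s=lambda y,u:screenpt(0,y,u,q)
    dg=np.min([seg(G,s(-.118,.235),s(.118,.235)),seg(G,s(-.13,0),s(-.13,.225)),seg(G,s(.13,0),s(.13,.225))],0)-.007
    return np.r_[dg,seg(Y,legpt(0.02,x[4],q),legpt(.15,x[4],q))-.007]
r=least_squares(res,[.53,.06,D(-15),.34,0],loss="soft_l1",f_scale=.004)
x=r.x; print(x,np.degrees(x[2]),np.median(abs(res(x)))*1e3)
np.save("x.npy",x)
for n,p in dict(bar=screenpt(0,0,.235,x[3]),leg120=legpt(.12,0,x[3]),leg_1=legpt(.12,.5,x[3]),leg_2=legpt(.12,1.,x[3]),leg_25=legpt(.12,1.25,x[3])).items(): print(n,toW(p,x).round(4))
E
```

```text
1782 371
[ 0.53471318  0.04543029 -0.32096175  0.34647407  0.00457814] -18.389753442291113 2.453079895717221
bar [0.459  0.0706 0.255 ]
leg120 [0.5399 0.0899 0.1679]
leg_1 [0.5825 0.0688 0.1322]
leg_2 [0.6085 0.0243 0.1029]
leg_25 [ 0.6132 -0.0035  0.0929]
```

move_arm --increments '[{"xyz": [0,0,-27],"roll": 0.119,"grip": 0},{"xyz": [0,0,-27],"roll": 0.119,"grip": 0},{"xyz": [0,0,-27],"roll": 0.119,"grip": 0},{"xyz": [0,0,-27],"roll": 0.119,"grip": 0},{"xyz": [0,0,-27],"roll": 0.118,"grip": 0}]'

```text
time_s: 1.62
position: [0.1684, -0.6016, 0.3589]
tcp_rot: [[0.947, -0.321, 0.0], [-0.321, -0.947, 0.0], [-0.0, -0.0, -1.0]]
force: [1.4, 0.3, 0.0]
opening: 0.707
grasp_force: 0.0
```

move_arm --increments '[{"xyz": [10,-36,0],"roll": 0,"grip": 0},{"xyz": [10,-36,0],"roll": 0,"grip": 0},{"xyz": [10,-36,0],"roll": 0,"grip": 0},{"xyz": [10,-36,0],"roll": 0,"grip": 0},{"xyz": [10,-36,0],"roll": 0,"grip": 0}]'

```text
time_s: 2.03
position: [0.2733, -0.4453, 0.3576]
tcp_rot: [[0.949, -0.316, 0.0], [-0.316, -0.949, -0.0], [0.0, 0.0, -1.0]]
force: [0.8, 0.1, 0.4]
opening: 0.329
grasp_force: 0.0
```

move_arm --increments '[{"xyz": [10,-36,0],"roll": 0,"grip": 0},{"xyz": [10,-36,0],"roll": 0,"grip": 0},{"xyz": [10,-36,0],"roll": 0,"grip": 0},{"xyz": [10,-36,0],"roll": 0,"grip": 0},{"xyz": [10,-36,0],"roll": 0,"grip": 0}]'

```text
time_s: 2.45
position: [0.3776, -0.2902, 0.3578]
tcp_rot: [[0.949, -0.316, 0.0], [-0.316, -0.949, -0.0], [0.001, 0.0, -1.0]]
force: [0.8, -0.8, 0.3]
opening: 0.02
grasp_force: 0.0
```

move_arm --increments '[{"xyz": [5,-36,0],"roll": 0,"grip": 0},{"xyz": [5,-36,0],"roll": 0,"grip": 0},{"xyz": [5,-36,0],"roll": 0,"grip": 0},{"xyz": [5,-36,0],"roll": 0,"grip": 0},{"xyz": [0,-36,0],"roll": 0,"grip": 0}]'

```text
time_s: 2.87
position: [0.4538, -0.1259, 0.3578]
tcp_rot: [[0.949, -0.316, 0.001], [-0.316, -0.949, -0.001], [0.001, 0.0, -1.0]]
force: [0.9, -0.0, -0.2]
opening: 0.007
grasp_force: 0.0
```

move_arm --increments '[{"xyz": [2,-40,0],"roll": 0,"grip": 0},{"xyz": [2,-40,0],"roll": 0,"grip": 0},{"xyz": [2,-40,0],"roll": 0,"grip": 0},{"xyz": [1,-40,0],"roll": 0,"grip": 0},{"xyz": [0,-40,0],"roll": 0,"grip": 0}]'

```text
time_s: 3.28
position: [0.523, 0.0622, 0.3578]
tcp_rot: [[0.949, -0.316, 0.001], [-0.316, -0.949, -0.0], [0.001, -0.0, -1.0]]
force: [0.6, -0.6, -0.1]
opening: 0.006
grasp_force: 0.0
```

move_arm --increments '[{"xyz": [0,-30,0],"roll": 0,"grip": 0},{"xyz": [0,0,35],"roll": 0,"grip": 0},{"xyz": [0,0,35],"roll": 0,"grip": 0},{"xyz": [0,0,25],"roll": 0,"grip": 0},{"xyz": [0,0,0],"roll": 0,"grip": 0}]'

```text
time_s: 3.7
position: [0.5279, 0.0892, 0.2574]
tcp_rot: [[0.949, -0.315, -0.012], [-0.315, -0.949, 0.0], [-0.012, 0.003, -1.0]]
force: [-1.4, 0.9, -0.2]
opening: 0.007
grasp_force: 0.0
```

```bash
python3 - <<'E'
from h import *
p,d=bot.capture("scene"); cv2.imwrite("pics/s1.png",cv2.resize(p[110:290,230:470,::-1],None,fx=3,fy=3,interpolation=2))
s=bot.read_state(); x=np.load("x.npy"); x[2]=x[2]
print(s["position"],s["force"],toH(np.array(s["position"]),x), legpt(.12,0,x[3]))
E
```

```text
[0.52994375 0.08894664 0.26022594] [0.42827029 0.00672715 1.02990218] [-0.01825437  0.03978942  0.26022594] [-0.00909735  0.04383217  0.16787238]
```

View pics/s1.png

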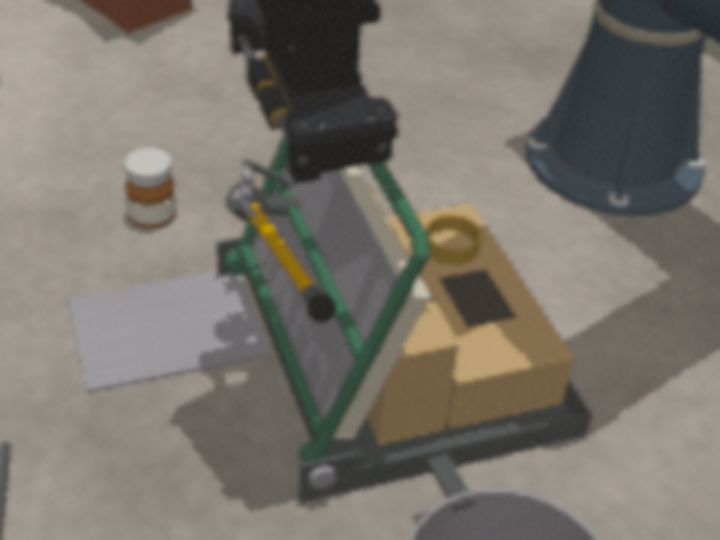

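```bash
python3 - <<'E'
from h import *
x=np.load("x.npy");m=bot.camera_model("scene")
T=np.array(bot.read_state()["position"])
pts={"tcp":T,"tcp+70":T+[0,0,.07],"foot":toW(legpt(.165,0,x[3]),x),"hub":toW(legpt(0,0,x[3]),x),"bar-":toW(screenpt(0,-.118,.235,x[3]),x),"bar+":toW(screenpt(0,.118,.235,x[3]),x),"leg120":toW(legpt(.12,0,x[3]),x)}
for n,p in pts.items():
    q=cv2.projectPoints(p.reshape(1,3),np.array(m["rvec"]),np.array(m["tvec"]),np.array(m["intrinsics"]),None)[0].ravel(); print(n,((q-[230,110])*3).round())
E
```

```text
tcp [302. 173.]
tcp+70 [305.  99.]
foot [312. 295.]
hub [240. 192.]
bar- [316.  65.]
bar+ [410. 226.]
leg120 [290. 264.]
```

```bash
python3 - <<'E'
from h import *
x=np.load("x.npy")
p,d=bot.capture("scene"); P,H=cloud("scene",p,d); T=np.array(bot.read_state()["position"]); G=toH(P,x)-toH(T,x)
k=(abs(G[:,0])<.13)&(abs(G[:,1])<.13)&(H[:,2]<70)
for z in np.arange(-.01,.2,.015):
    q=G[k&(abs(G[:,2]-z)<.0075)]
    if len(q)>5: print(round(z,3),len(q),"x",np.percentile(q[:,0],[3,97]).round(3),"y",np.percentile(q[:,1],[3,97]).round(3))
E
```

```text
0.005 23 x [-0.064  0.01 ] y [-0.002  0.01 ]
0.065 41 x [-0.03   0.036] y [-0.08   0.087]
0.08 266 x [-0.031  0.038] y [-0.081  0.088]
0.095 289 x [-0.029  0.038] y [-0.08   0.094]
0.11 732 x [-0.029  0.037] y [-0.077  0.095]
0.125 202 x [-0.018  0.027] y [-0.006  0.051]
0.14 158 x [-0.019  0.024] y [0.017 0.051]
0.155 192 x [-0.021  0.038] y [0.009 0.051]
0.17 443 x [-0.031  0.038] y [0.005 0.05 ]
0.185 90 x [-0.029  0.035] y [-0.007  0.036]
0.2 55 x [-0.021  0.033] y [0.008 0.033]
```

move_arm --increments '[{"xyz": [2,-2,20],"roll": 0,"grip": 0},{"xyz": [1,-2,20],"roll": 0,"grip": 0},{"xyz": [0,0,20],"roll": 0,"grip": 0},{"xyz": [0,0,15],"roll": 0,"grip": 0},{"xyz": [0,0,0],"roll": 0,"grip": 0}]'

```text
time_s: 4.22
position: [0.5361, 0.0912, 0.1872]
tcp_rot: [[0.949, -0.316, -0.001], [-0.316, -0.949, 0.0], [-0.001, 0.0, -1.0]]
force: [0.3, 1.0, 0.0]
opening: 0.006
grasp_force: 0.0
```

move_arm --increments '[{"xyz": [0,0,3],"roll": 0,"grip": 0},{"xyz": [0,0,3],"roll": 0,"grip": 0},{"xyz": [0,0,2],"roll": 0,"grip": 0},{"xyz": [0,0,0],"roll": 0,"grip": 0},{"xyz": [0,0,0],"roll": 0,"grip": 0}]'

```text
time_s: 4.63
position: [0.5366, 0.0915, 0.1803]
tcp_rot: [[0.949, -0.316, 0.001], [-0.316, -0.949, -0.0], [0.001, -0.0, -1.0]]
force: [-0.7, -0.8, -0.0]
opening: 0.005
grasp_force: 0.0
```

```bash
python3 - <<'E'
from h import *
p,d=bot.capture("scene"); cv2.imwrite("pics/s2.png",cv2.resize(p[110:290,230:470,::-1],None,fx=3,fy=3,interpolation=2))
s=bot.read_state(); x=np.load("x.npy")
print(s["position"],s["force"],toH(np.array(s["position"]),x))
E
```

```text
[0.53653066 0.09150723 0.18021912] [-0.215438    0.03046207  0.5632932 ] [-0.01281165  0.04429728  0.18021912]
```

View pics/s2.png

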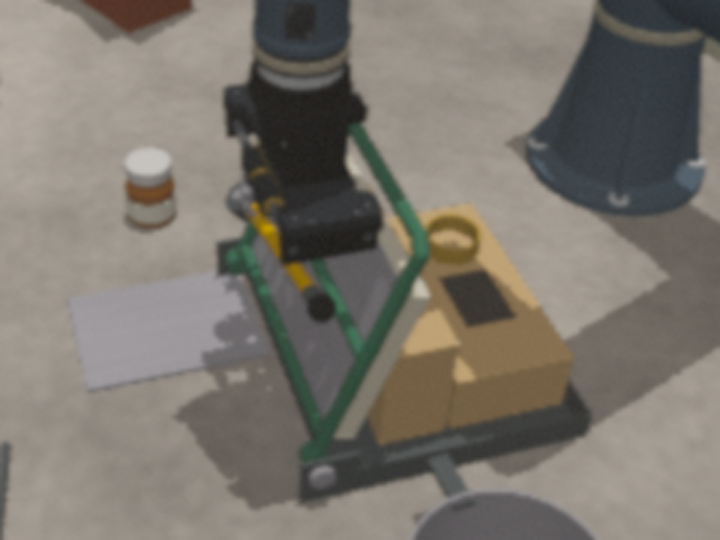

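The crop shows the gripper body at about (330,220), sitting just over the leg, with the foot at (320,303) and no contact yet. Now I follow the leg's arc.

move_arm --increments '[{"xyz": [0,0,3],"roll": 0,"grip": 0},{"xyz": [0,0,3],"roll": 0,"grip": 0},{"xyz": [4,0,3],"roll": 0,"grip": 0},{"xyz": [4,0,3],"roll": 0,"grip": 0},{"xyz": [4,0,3],"roll": 0,"grip": 0}]'

```text
time_s: 5.1
position: [0.5486, 0.0879, 0.1646]
tcp_rot: [[0.949, -0.316, 0.002], [-0.316, -0.949, 0.001], [0.001, -0.001, -1.0]]
force: [1.6, 2.1, 3.2]
opening: 0.006
grasp_force: 1.4
```

move_arm --increments '[{"xyz": [4,0,3],"roll": 0,"grip": 0},{"xyz": [4,0,3],"roll": 0,"grip": 0},{"xyz": [4,0,3],"roll": 0,"grip": 0},{"xyz": [4,1,3],"roll": 0,"grip": 0},{"xyz": [4,1,3],"roll": 0,"grip": 0}]'

```text
time_s: 5.52
position: [0.5664, 0.0793, 0.1491]
tcp_rot: [[0.949, -0.316, 0.0], [-0.316, -0.949, -0.0], [0.0, -0.0, -1.0]]
force: [1.4, 1.6, 1.8]
opening: 0.004
grasp_force: 1.3
```

```bash
python3 - <<'E'
from h import *
P,H=clouds(); g,yl=sel(P,H); x=np.load("x.npy"); s=bot.read_state(); print(s["position"],s["force"],toH(np.array(s["position"]),x),len(yl))
Y=toH(yl,x)
f=least_squares(lambda t:np.r_[seg(Y,legpt(0.02,t[0],x[3]),legpt(.15,t[0],x[3]))-.007],[.3],loss="soft_l1",f_scale=.004); print(f.x,f.cost)
E
```

```text
[0.56637642 0.07898019 0.14885407] [1.69128532 0.28427839 2.26227269] [0.01946198 0.04182569 0.14885407] 25
[0.29159521] 7.619832503602281e-05
```

move_arm --increments '[{"xyz": [4,1,4],"roll": 0,"grip": 0},{"xyz": [4,2,4],"roll": 0,"grip": 0},{"xyz": [4,2,4],"roll": 0,"grip": 0},{"xyz": [4,2,4],"roll": 0,"grip": 0},{"xyz": [4,2,3],"roll": 0,"grip": 0}]'

```text
time_s: 6.03
position: [0.5833, 0.0637, 0.1307]
tcp_rot: [[0.949, -0.316, 0.002], [-0.316, -0.949, -0.001], [0.002, 0.0, -1.0]]
force: [2.6, -1.1, 3.0]
opening: 0.007
grasp_force: 1.6
```

move_arm --increments '[{"xyz": [4,2,3],"roll": 0,"grip": 0},{"xyz": [4,2,3],"roll": 0,"grip": 0},{"xyz": [3,3,3],"roll": 0,"grip": 0},{"xyz": [3,3,2],"roll": 0,"grip": 0},{"xyz": [3,3,2],"roll": 0,"grip": 0}]'

```text
time_s: 6.45
position: [0.5928, 0.0469, 0.1164]
tcp_rot: [[0.949, -0.316, -0.003], [-0.316, -0.949, 0.001], [-0.003, 0.001, -1.0]]
force: [-0.8, 0.2, -1.0]
opening: 0.0
grasp_force: 0.0
```

move_arm --increments '[{"xyz": [3,3,2],"roll": 0,"grip": 0},{"xyz": [3,3,2],"roll": 0,"grip": 0},{"xyz": [3,3,2],"roll": 0,"grip": 0},{"xyz": [3,3,2],"roll": 0,"grip": 0},{"xyz": [2,4,2],"roll": 0,"grip": 0}]'

```text
time_s: 6.87
position: [0.6027, 0.027, 0.1074]
tcp_rot: [[0.949, -0.316, 0.0], [-0.316, -0.949, -0.0], [0.0, -0.0, -1.0]]
force: [-0.2, 0.2, 0.1]
opening: 0.002
grasp_force: 0.0
```

```bash
cat > legfit.py <<'E'
from h import *
P,H=clouds(); g,yl=sel(P,H)
box=(abs(P[:,0]-.6)<.15)&(abs(P[:,1])<.2)&(P[:,2]>.02)&(P[:,2]<.25)
yl=P[box&(H[:,0]>20)&(H[:,0]<30)&(H[:,1]>190)&(H[:,2]>110)]
x=np.load("x.npy"); s=bot.read_state(); print(s["time_s"],s["position"],s["force"],toH(np.array(s["position"]),x),len(yl))
Y=toH(yl,x)
for t0 in(.5,1.2,1.8):
    f=least_squares(lambda t:np.r_[seg(Y,legpt(0.02,t[0],x[3]),legpt(.15,t[0],x[3]))-.007],[t0],loss="soft_l1",f_scale=.004); print(f.x,f.cost)
E
python3 legfit.py
```

```text
6.9667 [0.60223303 0.02660421 0.1071787 ] [ 0.44387691 -0.47064729 -0.86713735] [0.07001102 0.00343645 0.1071787 ] 15
[1.75547615] 2.487686314739172e-05
[1.66311197] 1.9576820166621257e-05
[1.75547631] 2.487686314642142e-05
```

move_arm --increments '[{"xyz": [2,0,-30],"roll": 0,"grip": 0},{"xyz": [2,0,-40],"roll": 0,"grip": 0},{"xyz": [0,0,-40],"roll": 0,"grip": 0},{"xyz": [0,0,-40],"roll": 0,"grip": 0},{"xyz": [0,0,-40],"roll": 0,"grip": 0}]'

```text
time_s: 7.38
position: [0.6054, 0.0263, 0.2995]
tcp_rot: [[0.949, -0.316, -0.0], [-0.316, -0.949, 0.0], [-0.0, -0.0, -1.0]]
force: [1.1, -1.2, 0.0]
opening: 0.007
grasp_force: 0.0
```

move_arm --increments '[{"xyz": [0,0,-40],"roll": -0.12,"grip": 0},{"xyz": [0,0,0],"roll": -0.121,"grip": 0},{"xyz": [0,0,0],"roll": -0.121,"grip": 100},{"xyz": [0,0,0],"roll": -0.121,"grip": 100},{"xyz": [0,0,0],"roll": -0.121,"grip": 100}]'

```text
time_s: 7.8
position: [0.6057, 0.0263, 0.3381]
tcp_rot: [[0.959, 0.285, 0.001], [0.285, -0.959, 0.0], [0.001, 0.0, -1.0]]
force: [-0.2, 0.3, -0.3]
opening: 0.154
grasp_force: 0.0
```

move_arm --increments '[{"xyz": [0,0,0],"roll": -0.121,"grip": 100},{"xyz": [0,0,0],"roll": -0.121,"grip": 100},{"xyz": [0,0,0],"roll": -0.121,"grip": 100},{"xyz": [0,0,0],"roll": -0.121,"grip": 100},{"xyz": [0,0,0],"roll": -0.121,"grip": 100}]'

```text
time_s: 8.22
position: [0.6057, 0.0263, 0.3375]
tcp_rot: [[0.626, 0.78, -0.0], [0.78, -0.626, 0.0], [-0.0, -0.0, -1.0]]
force: [0.5, 0.3, -0.1]
opening: 0.525
grasp_force: 0.0
```

move_arm --increments '[{"xyz": [0,0,0],"roll": -0.121,"grip": 100},{"xyz": [0,0,0],"roll": -0.121,"grip": 100},{"xyz": [0,0,0],"roll": -0.12,"grip": 100},{"xyz": [0,0,0],"roll": 0,"grip": 100},{"xyz": [0,0,0],"roll": 0,"grip": 100}]'

```text
time_s: 8.63
position: [0.6058, 0.0262, 0.3376]
tcp_rot: [[0.318, 0.948, -0.0], [0.948, -0.318, 0.0], [0.0, -0.0, -1.0]]
force: [-0.5, 0.5, -0.2]
opening: 0.911
grasp_force: 0.0
```

```bash
python3 legfit.py; python3 - <<'E'
from h import *
x=np.load("x.npy")
p,d=bot.capture("scene"); cv2.imwrite("pics/s3.png",cv2.resize(p[110:290,230:470,::-1],None,fx=3,fy=3,interpolation=2))
pt,dt=bot.capture("top")
for nm,(P,H) in dict(scene=cloud("scene",p,d),top=cloud("top",pt,dt)).items():
    g,_=sel(P,H); G=toH(g,x); b=G[(G[:,2]>.235)&(abs(G[:,1])<.1)]
    if len(b)<5: print(nm,"few");continue
    l=np.polyfit(b[:,1],b[:,0],1); print(nm,len(b),"slope",l,"z",np.percentile(b[:,2],[5,50,95]))
print(bot.read_state()["joint_positions"])
E
```

```text
8.7333 [0.60591749 0.02617066 0.33757793] [ 0.87791142 -1.79480201 -0.99699474] [0.0736441  0.0041874  0.33757793] 101
[1.64995077] 0.00048558861572677454
[1.64995051] 0.0004855886156827991
[1.64994913] 0.00048558861571660125
scene 62 slope [-0.00566737 -0.07782086] z [0.26079903 0.26253464 0.26381695]
top 24 slope [-0.01798163 -0.07995057] z [0.25804318 0.26145824 0.26278245]
[-8.07861298e+00  2.27200516e+01  7.62160491e+01  2.83513512e-03
  8.10659105e+01  1.03958829e+01]
```

View pics/s3.png

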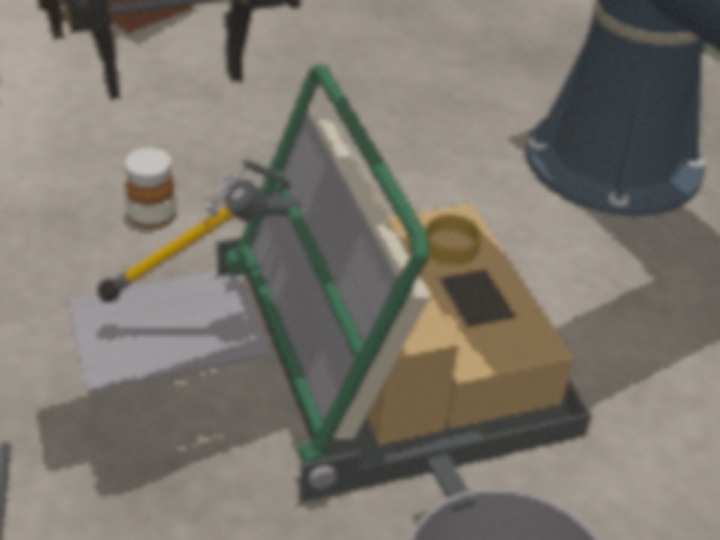

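The crop shows the leg folded down, with its foot at (108,290) hanging over the heel plate and the screen still leaning. I check the leg angle with a joint fit before moving on.

```bash
python3 - <<'E'
from h import *
m=bot.camera_model("scene")
def proj(p): return ((cv2.projectPoints(np.array(p).reshape(1,3),np.array(m["rvec"]),np.array(m["tvec"]),np.array(m["intrinsics"]),None)[0].ravel()-[230,110])*3).round()
x0=np.load("x.npy"); P,H=clouds(); g,_=sel(P,H)
box=(abs(P[:,0]-.6)<.15)&(abs(P[:,1])<.2)&(P[:,2]>.02)&(P[:,2]<.25)
yl=P[box&(H[:,0]>20)&(H[:,0]<30)&(H[:,1]>190)&(H[:,2]>110)]
Y=toH(yl,x0); c=Y.mean(0); print("yellow c",c,"dir",np.linalg.svd(Y-c)[2][0], "model1.65",legpt(1,1.65,.346)-legpt(0,1.65,.346),"1.85",legpt(1,1.85,.34)-legpt(0,1.85,.34))
def res(x):
    q=x[3]; G=toH(g,x);Y=toH(yl,x); s=lambda y,u:screenpt(0,y,u,q)
    dg=np.min([seg(G,s(-.118,.235),s(.118,.235)),seg(G,s(-.13,0),s(-.13,.225)),seg(G,s(.13,0),s(.13,.225)),seg(G,s(-.13,.115),s(.13,.115)),seg(G,s(-.13,.0),s(.13,.0))],0)-.007
    return np.r_[dg,seg(Y,legpt(0.02,x[4],q),legpt(.15,x[4],q))-.007]
for y0 in(-10,-15,-20):
    r=least_squares(res,[.53,.05,D(y0),.34,1.8],loss="soft_l1",f_scale=.003); x=r.x; print(x.round(4),np.degrees(x[2]),r.cost)
for t in(1.65,1.85): print(t,"foot",proj(toW(legpt(.165,t,x0[3]),x0)),proj(toW(legpt(.165,t,x[3]),x)))
print("corners", [proj(toW(screenpt(0,s*.13,u,.34),x)) for s in(1,-1) for u in(0,.235)])
E
```

```text
yellow c [ 0.0671886  -0.06814163  0.11467195] dir [ 0.78855665 -0.13567428 -0.59980905] model1.65 [ 0.79533263  0.06038591 -0.60315798] 1.85 [ 0.78543336 -0.13912457 -0.60310761]
[ 0.536   0.0586 -0.3183  0.3386  1.8439] -18.23751899754655 0.0038479369258189768
[ 0.536   0.0586 -0.3183  0.3386  1.8439] -18.237512556806138 0.0038479369280106676
[ 0.536   0.0586 -0.3183  0.3386  1.8439] -18.23751254534013 0.0038479369267523595
1.65 foot [110. 302.] [115. 312.]
1.85 foot [106. 279.] [110. 288.]
corners [array([313., 456.]), array([424., 246.]), array([237., 261.]), array([318.,  65.])]
```

move_arm --increments '[{"xyz": [3,-36,0],"roll": 0,"grip": 100},{"xyz": [3,-36,0],"roll": 0,"grip": 100},{"xyz": [3,-36,0],"roll": 0,"grip": 100},{"xyz": [0,-36,0],"roll": 0,"grip": 100},{"xyz": [0,-10,0],"roll": 0,"grip": 100}]'

```text
time_s: 9.35
position: [0.457, 0.085, 0.3372]
tcp_rot: [[0.314, 0.949, -0.005], [0.949, -0.314, 0.001], [-0.001, -0.005, -1.0]]
force: [-0.7, -0.3, 0.0]
opening: 0.999
grasp_force: 0.0
```

move_arm --increments '[{"xyz": [0,0,20],"roll": 0,"grip": 100},{"xyz": [0,0,20],"roll": 0,"grip": 100},{"xyz": [0,0,0],"roll": 0,"grip": 100},{"xyz": [0,0,0],"roll": 0,"grip": 100},{"xyz": [0,0,0],"roll": 0,"grip": 100}]'

```text
time_s: 9.77
position: [0.4638, 0.0831, 0.2983]
tcp_rot: [[0.316, 0.949, 0.001], [0.949, -0.316, -0.0], [0.0, 0.001, -1.0]]
force: [0.2, -0.6, 0.7]
opening: 0.995
grasp_force: 0.0
```

```bash
python3 - <<'E'
from h import *
x=np.array([.536,.0586,-.3183,.3386,1.844]); np.save("x.npy",x)
p,d=bot.capture("scene"); cv2.imwrite("pics/s4.png",cv2.resize(p[90:270,230:470,::-1],None,fx=3,fy=3,interpolation=2))
s=bot.read_state(); T=np.array(s["position"]); h=toH(T,x); print(s["opening"],T,h, "to go tool",(screenpt(0,0,.235,x[3])-h))
E
```

```text
1.0006172743460393 [0.46398863 0.08301951 0.29857381] [-0.07603629  0.00065675  0.29857381] to go tool [-0.00202293 -0.00065675 -0.04291697]
```

View pics/s4.png

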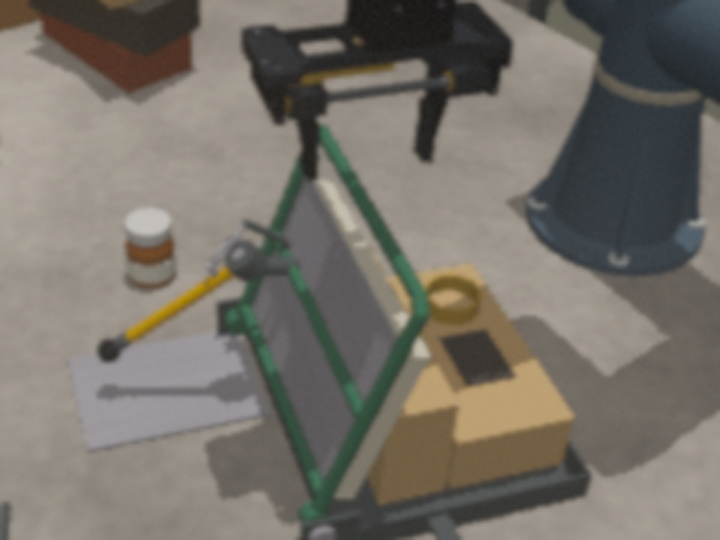

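The fingertips, at about (310,175) and (425,155), straddle the bar and are well aligned. I descend and grip.

move_arm --increments '[{"xyz": [0,-2,20],"roll": 0,"grip": 100},{"xyz": [0,0,20],"roll": 0,"grip": 100},{"xyz": [0,0,12],"roll": 0,"grip": 100},{"xyz": [0,0,9],"roll": 0,"grip": 100},{"xyz": [0,0,0],"roll": 0,"grip": 60}]'

```text
time_s: 10.23
position: [0.4606, 0.0837, 0.2357]
tcp_rot: [[0.316, 0.949, -0.002], [0.949, -0.316, 0.0], [-0.001, -0.002, -1.0]]
force: [0.0, 0.1, -0.0]
opening: 0.973
grasp_force: 0.0
```

move_arm --increments '[{"xyz": [0,0,0],"roll": 0,"grip": 50},{"xyz": [0,0,0],"roll": 0,"grip": 40},{"xyz": [0,0,0],"roll": 0,"grip": 30},{"xyz": [0,0,0],"roll": 0,"grip": 20},{"xyz": [0,0,0],"roll": 0,"grip": 20}]'

```text
time_s: 10.65
position: [0.4613, 0.0838, 0.2372]
tcp_rot: [[0.315, 0.949, 0.001], [0.949, -0.315, -0.0], [0.0, 0.001, -1.0]]
force: [0.7, 0.4, 0.6]
opening: 0.633
grasp_force: 0.0
```

move_arm --increments '[{"xyz": [0,0,0],"roll": 0,"grip": 0},{"xyz": [0,0,0],"roll": 0,"grip": 0},{"xyz": [0,0,0],"roll": 0,"grip": 0},{"xyz": [0,0,0],"roll": 0,"grip": 0},{"xyz": [0,0,0],"roll": 0,"grip": 0}]'

```text
time_s: 11.07
position: [0.4608, 0.0839, 0.2365]
tcp_rot: [[0.315, 0.949, -0.0], [0.949, -0.315, 0.0], [0.0, -0.0, -1.0]]
force: [0.6, 0.5, -0.2]
opening: 0.245
grasp_force: 0.0
```

move_arm --increments '[{"xyz": [0,0,0],"roll": 0,"grip": 0},{"xyz": [0,0,0],"roll": 0,"grip": 0},{"xyz": [0,0,0],"roll": 0,"grip": 0},{"xyz": [0,0,0],"roll": 0,"grip": 0},{"xyz": [0,0,0],"roll": 0,"grip": 0}]'

```text
time_s: 11.48
position: [0.461, 0.0838, 0.2365]
tcp_rot: [[0.315, 0.949, 0.0], [0.949, -0.315, -0.0], [-0.0, 0.0, -1.0]]
force: [0.9, -0.9, -0.6]
opening: 0.15
grasp_force: 30.0
```

move_arm --increments '[{"xyz": [0,2,-0.6],"roll": 0,"grip": 0},{"xyz": [0,4,-1.3],"roll": 0,"grip": 0},{"xyz": [0,4,-1.2],"roll": 0,"grip": 0},{"xyz": [0,5,-1.5],"roll": 0,"grip": 0},{"xyz": [0,5,-1.4],"roll": 0,"grip": 0}]'

```text
time_s: 11.9
position: [0.4794, 0.0777, 0.2428]
tcp_rot: [[0.316, 0.949, -0.002], [0.949, -0.316, 0.001], [-0.0, -0.002, -1.0]]
force: [-3.6, 2.2, 4.2]
opening: 0.148
grasp_force: 30.0
```

move_arm --increments '[{"xyz": [0,4,-1],"roll": 0,"grip": 0},{"xyz": [0,4,-0.9],"roll": 0,"grip": 0},{"xyz": [0,4,-0.8],"roll": 0,"grip": 0},{"xyz": [0,4,-0.7],"roll": 0,"grip": 0},{"xyz": [0,2,-0.4],"roll": 0,"grip": 0}]'

```text
time_s: 12.32
position: [0.498, 0.0715, 0.2467]
tcp_rot: [[0.316, 0.949, 0.002], [0.949, -0.316, -0.0], [0.0, 0.002, -1.0]]
force: [-2.0, 1.6, 3.5]
opening: 0.153
grasp_force: 30.1
```

move_arm --increments '[{"xyz": [0,4,-0.7],"roll": 0,"grip": 0},{"xyz": [0,4,-0.6],"roll": 0,"grip": 0},{"xyz": [0,4,-0.5],"roll": 0,"grip": 0},{"xyz": [0,3,-0.4],"roll": 0,"grip": 0},{"xyz": [0,0,0],"roll": 0,"grip": 0}]'

```text
time_s: 12.73
position: [0.5122, 0.0669, 0.2483]
tcp_rot: [[0.316, 0.949, 0.001], [0.949, -0.316, -0.0], [0.0, 0.001, -1.0]]
force: [-0.9, 1.4, 1.1]
opening: 0.153
grasp_force: 30.1
```

```bash
cat > st.py <<'E'
from h import *
x=np.load("x.npy"); s=bot.read_state(); print(s["time_s"],toH(np.array(s["position"]),x)*1e3,"F_h",RH(x).T@np.array(s["force"]),s["opening"],s["grasp_force"])
E
python3 st.py
```

```text
12.7333 [-25.21029363   0.43599079 248.33187986] F_h [-1.26610882  1.05076433  1.08214325] 0.1527564797550946 30.11580314487219
```

move_arm --increments '[{"xyz": [0,3,-0.3],"roll": 0,"grip": 0},{"xyz": [0,3,-0.2],"roll": 0,"grip": 0},{"xyz": [0,3,-0.2],"roll": 0,"grip": 0},{"xyz": [0,0,0],"roll": 0,"grip": 0},{"xyz": [0,0,0],"roll": 0,"grip": 0}]'

```text
time_s: 13.15
position: [0.5201, 0.0642, 0.2493]
tcp_rot: [[0.316, 0.949, 0.001], [0.949, -0.316, 0.0], [0.0, 0.001, -1.0]]
force: [-0.9, 1.5, 1.3]
opening: 0.149
grasp_force: 30.0
```

```bash
python3 st.py
```

```text
13.15 [-16.85330762   0.37447665 249.29498482] F_h [-1.27817332  1.14519829  1.34471467] 0.1492034623398503 30.01204075757414
```

move_arm --increments '[{"xyz": [0,1,0],"roll": 0,"grip": 0},{"xyz": [0,1,0],"roll": 0,"grip": 0},{"xyz": [0,0,0],"roll": 0,"grip": 0},{"xyz": [0,0,0],"roll": 0,"grip": 0},{"xyz": [0,0,0],"roll": 0,"grip": 0}]'

```text
time_s: 13.57
position: [0.5217, 0.0637, 0.2494]
tcp_rot: [[0.315, 0.949, 0.0], [0.949, -0.315, 0.0], [0.0, 0.0, -1.0]]
force: [-1.2, 2.1, 2.1]
opening: 0.148
grasp_force: 30.0
```

```bash
python3 st.py
```

```text
13.5667 [-15.22289925   0.35270901 249.384054  ] F_h [-1.78982516  1.61751436  2.11002063] 0.1479029396837727 30.012811752967536
```

move_arm --increments '[{"xyz": [0,1,0],"roll": 0,"grip": 0},{"xyz": [0,1,0],"roll": 0,"grip": 0},{"xyz": [0,0,0],"roll": 0,"grip": 0},{"xyz": [0,0,0],"roll": 0,"grip": 0},{"xyz": [0,0,0],"roll": 0,"grip": 0}]'

```text
time_s: 13.98
position: [0.5237, 0.063, 0.2494]
tcp_rot: [[0.315, 0.949, 0.001], [0.949, -0.315, -0.0], [0.0, 0.001, -1.0]]
force: [-1.9, 1.9, 1.6]
opening: 0.145
grasp_force: 30.1
```

```bash
python3 st.py
```

```text
13.9833 [-13.04602973   0.34115471 249.4124714 ] F_h [-2.4203713   1.15171695  1.60656603] 0.14544392480493296 30.059109404683113
```

move_arm --increments '[{"xyz": [0,1,0],"roll": 0,"grip": 0},{"xyz": [0,0.5,0],"roll": 0,"grip": 0},{"xyz": [0,0,0],"roll": 0,"grip": 0},{"xyz": [0,0,0],"roll": 0,"grip": 0}]'

```text
time_s: 14.32
position: [0.5252, 0.0625, 0.2494]
tcp_rot: [[0.315, 0.949, 0.001], [0.949, -0.315, -0.0], [0.0, 0.001, -1.0]]
force: [-2.2, 3.0, 4.1]
opening: 0.147
grasp_force: 30.1
```

```bash
python3 st.py
```

```text
14.3167 [-11.42742677   0.31314655 249.38780486] F_h [-2.9994438   2.1815278   4.08310133] 0.146513678711039 30.117421885952353
```

move_arm --increments '[{"xyz": [0,1,0],"roll": 0,"grip": 0},{"xyz": [0,0.5,0],"roll": 0,"grip": 0},{"xyz": [0,0,0],"roll": 0,"grip": 0},{"xyz": [0,0,0],"roll": 0,"grip": 0}]'

```text
time_s: 14.65
position: [0.5258, 0.0623, 0.2494]
tcp_rot: [[0.316, 0.949, -0.001], [0.949, -0.316, 0.0], [-0.0, -0.001, -1.0]]
force: [-3.7, 2.7, 6.7]
opening: 0.149
grasp_force: 30.1
```

```bash
python3 st.py
```

```text
14.65 [-10.88603557   0.29967747 249.39877799] F_h [-4.36885797  1.3763172   6.73107521] 0.14895722616066193 30.13272293843329
```

move_arm --increments '[{"xyz": [0,1,0],"roll": 0,"grip": 0},{"xyz": [0,0.5,0],"roll": 0,"grip": 0},{"xyz": [0,0,0],"roll": 0,"grip": 0},{"xyz": [0,0,0],"roll": 0,"grip": 0}]'

```text
time_s: 14.98
position: [0.526, 0.0622, 0.2494]
tcp_rot: [[0.315, 0.949, -0.004], [0.949, -0.315, 0.001], [-0.0, -0.004, -1.0]]
force: [-5.3, 3.8, 6.7]
opening: 0.15
grasp_force: 30.1
```

```bash
python3 st.py
```

```text
14.9833 [-10.59124678   0.30613789 249.39871515] F_h [-6.24788307  1.91739547  6.66523197] 0.14952013994853935 30.147199351340532
```

Contact is clear: the bar stopped at x ≈ -10.9 mm (lean ≈ 0.046) while the push grew by about 4 N. I ease the vertical strain, let it settle and take one look.

move_arm --increments '[{"xyz": [0,0,-0.4],"roll": 0,"grip": 0},{"xyz": [0,0,0],"roll": 0,"grip": 0},{"xyz": [0,0,0],"roll": 0,"grip": 0},{"xyz": [0,0,0],"roll": 0,"grip": 0},{"xyz": [0,0,0],"roll": 0,"grip": 0}]'

```text
time_s: 15.4
position: [0.526, 0.0622, 0.2494]
tcp_rot: [[0.315, 0.949, -0.004], [0.949, -0.315, 0.001], [-0.0, -0.004, -1.0]]
force: [-4.5, 3.0, 5.1]
opening: 0.145
grasp_force: 30.1
```

move_arm --increments '[{"xyz": [0,0,0],"roll": 0,"grip": 0},{"xyz": [0,0,0],"roll": 0,"grip": 0},{"xyz": [0,0,0],"roll": 0,"grip": 0},{"xyz": [0,0,0],"roll": 0,"grip": 0},{"xyz": [0,0,0],"roll": 0,"grip": 0}]'

```text
time_s: 15.82
position: [0.526, 0.0622, 0.2494]
tcp_rot: [[0.315, 0.949, -0.004], [0.949, -0.315, 0.001], [-0.0, -0.004, -1.0]]
force: [-4.2, 3.6, 6.2]
opening: 0.15
grasp_force: 30.1
```

```bash
python3 st.py; python3 - <<'E'
from h import *
p,d=bot.capture("scene"); cv2.imwrite("pics/s5.png",cv2.resize(p[90:290,220:480,::-1],None,fx=3,fy=3,interpolation=2))
E
python3 st.py
```

```text
15.8167 [-10.66147183   0.29555254 249.44205376] F_h [-5.15544277  2.13468341  6.21463574] 0.15045443940953696 30.13140371069312
15.8667 [-10.6527455    0.29522043 249.43441136] F_h [-4.59482848  1.95677991  5.46378855] 0.1518471134678379 30.131422178819776
```

View pics/s5.png

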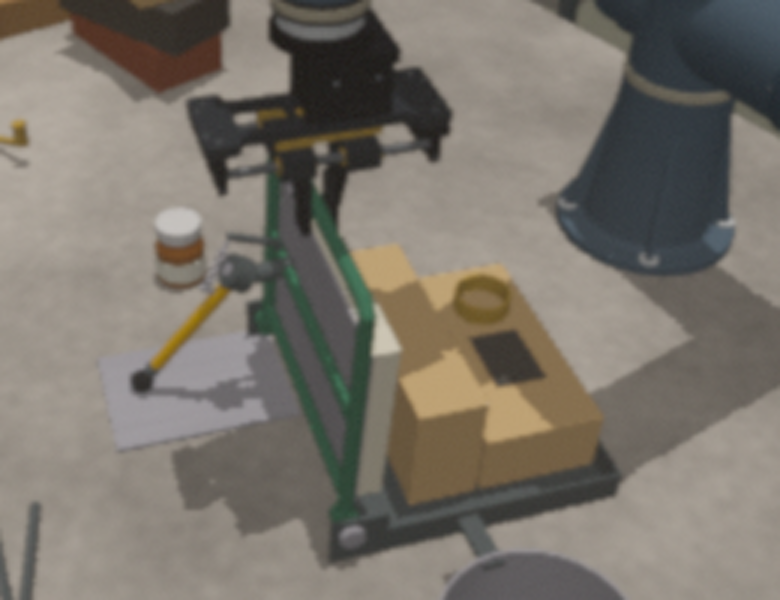

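The screen stands upright in the gripper. The foot at (142,381) meets its own shadow on the heel plate, the jar at (180,248) is undisturbed, and the light press is steady.

```bash
python3 -c "
from rig import bot
print(bot.hand_in())"
```

```text
the job is handed in; nothing more can be done
None
```

The job is handed in: the kickstand was snapped down onto its stop with the screen still leaning, then the screen was eased upright to a lean of about 0.046 rad, where it is held by the top bar with the foot lightly pressed on the heel plate; the pot, jar and bands were not touched.

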